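# Shut the large sample chamber and start its purge

### The arm

A 6-joint arm with a two-finger parallel gripper is mounted at the origin on the work surface. World frame = base frame: x ahead of the robot, y to its left, z up, the work surface at z = 0. Lengths are in m, angles in rad, forces in N, time in s.
With the tool pointing down it reaches from about 0.35 to 0.85 m from the base axis. Payload 8.1 kg.
Tool frame: the origin (TCP) lies on the centre line of the jaws, within the pads' length; the fingertips stand 17 mm ahead of it and the grasp point (between the pads) lies 2 mm behind it; z points along the fingers, y is the line along which they close (so a half turn about z gives the same grasp; the last joint's range is limited). The gripper opens to 93 mm and grips with 3 to 60 N. Pads are 15 mm wide; open, the fingers measure 128 mm over their backs; the gripper's body (75 mm by 188 mm) begins 65 mm behind the grasp point.
Start: joints at [-1.34, 0.13, 1.488, -0, 1.523, -0.085], TCP at [0.186, -0.57, 0.206] pointing down, gripper open.
Joint ranges: [-2.96, 2.96], [-0.89, 2.26], [0.02, 2.5], [-1.34, 4.48], [0, 2.73], [-2.66, 2.66]. Speed limits (rad/s): [2.39, 2.39, 2.79, 3.14, 3.14, 3.14].

### API

Orientations are given as a rotation vector (axis times angle).
In Python, from plant import telemetry, viewer, order gives the robot as it stands.
- The arm moves only by the tool send_rows, never from a script. Its argument "plan" is a list that holds one entry, the list of rows, each a list of 5 numbers: the closure, from -1 (fully open) to 1 (shut), then the shift along the world's x, y, z normalised to -1 to 1, where 1 is 0.2 m, then the turn about the world's z normalised to -1 to 1, where 1 is 60 degrees. A call has 1 to 20 rows; each row is the pose to reach, as a shift and turn from the pose commanded when the call began; what a row does not reach only later rows make up. A row lasts 1/12 s, in which the tool goes at most 41.7 mm and 7.16 degrees, less where a joint would pass 70% of its speed; a pose out of reach is approached as far as the arm can. A call with a number of a shift or a turn outside -1 to 1 is refused whole. A call with a gripper value outside its range is refused whole. The fingers move at their own pace and stop on an object; "force" is the grip in N (left out, the last holds). Time passes only in rows, so rows that repeat a pose let the fingers close. It gives the time, the measured TCP pose, the force, the opening and the grip force at its end, in the units of the state.
- telemetry.read_state(): the state, without advancing time (a new reading comes with each control period).
- viewer.read_camera(name): name is "scene" or "top"; returns (picture, depth): 384x512x3 uint8, blue, green, red; 384x512 float32, m along the optical axis (not along the pixel's ray), 0 where there is no reading.
- viewer.calibration(name): a dict with "camera_matrix" (3x3 intrinsics, pixels), "dist_coeffs" ([k1, k2, p1, p2, k3] as OpenCV has them; the pictures are not rectified), "extrinsics" (4x4, takes a point from camera to world coordinates). Camera axes: x right, y up, looking along -z (the intrinsics and any distortion apply to the point x, -y, -z); pixel columns grow to the right and rows downward; lengths in m; the calibration is good to about 2 mm. A picture is of the moment at which its call begins. calibration takes no time and is no camera call.
- order.close_job(): hands the job in; it is judged then, once.
The state is a dict: "t": time; "q": joint angles; "dq": joint speeds; "joint_torque": joint torques, N m; "tool_pos": TCP position; "orientation": TCP orientation; "force": force on the tool from outside, world axes, zero at the start; "wrist_torque": the same for the moment, N m; "opening": finger opening in m; "gripper_force": force on a finger pad.
Only numpy, scipy, OpenCV 4.12 (cv2) and the standard library are available. Lean on these libraries where they do the work, as an engineer would, in place of code of your own. Each camera call takes 0.05 s, during which the arm holds its last target. There are 200 camera calls.

### The job

Close up the larger of the two round sample chambers and purge it: with the fingertips push its lid, which stands ajar, gently down until it is fully shut, then press the broad button on the same plate gently all the way down, keep it down for about two seconds, and withdraw. Leave the slim button beside it, the other two stations and all the loose things alone; grasp and lift nothing.

Things in the scene. Friction and masses are not known exactly. Their poses are not given: they have to be found in the camera images.
- large_station: station with the LARGER of the two round chambers: fixed white plate 200 x 160 x 25 mm, origin under its centre, +x away from the robot (yaw ±0.25). Steel round chamber 104 mm across, centred at x +40, y 0, rim 70 mm above the bench; lid hinged on the +y side, free edge on the -y side. Light grey push buttons at x -68: broad (purge) at y +33, slim (vent) at y -33 mm
- large_lid_hinge (a point): on the large station's lid hinge axis (along the station's x) at the lid's underside, 70.5 mm above the bench; shut, the lid reaches 110 mm from here toward the station's -y
- large_lid_edge (a point): point on the top face of the large station's lid, on its centre line 10 mm in from the free edge, 100 mm from the hinge axis; moves with the lid; the 24 mm wide finger tab stands 22 mm out from that edge
- large_lid (a joint): opening of the large station's lid, rad: 0 shut flush on the rim, grows as it opens; aluminium, 10 mm thick, top 80 mm above the bench when shut; stiff friction hinge, stays where it is left; 1 to 5 N down near the free edge moves it; starts ajar at 0.3 to 0.65
- large_purge_top (a point): centre of the top of the large station's broad purge button, 47 mm above the bench when up; moves with it
- large_purge (a joint): travel of the large station's broad purge button, m: 0 up, 0.006 fully down; spring, 1.5 N to start, 5 N fully down, comes back up; cap 32 mm across in a round housing 48 mm across and 12 mm high; cap top 47 mm above the bench
- large_vent (a joint): travel of the large station's slim vent button, m: 0 up, 0.006 down; spring, 1.5 to 5 N; cap 16 mm across in a round housing 32 mm across, as high as the broad one
- small_station: station with the smaller round chamber: fixed white plate 200 x 160 x 25 mm, origin under its centre, +x away from the robot (yaw ±0.25). Steel round chamber 74 mm across, centred at x +40, y 0, rim 70 mm above the bench; lid hinged on the +y side, free edge on the -y side. Light grey push buttons at x -68: broad (purge) at y +33, slim (vent) at y -33 mm
- small_lid (a joint): opening of the small station's lid, rad: 0 shut flush on the rim, grows as it opens; aluminium, 10 mm thick, top 80 mm above the bench when shut; stiff friction hinge, stays where it is left; 1 to 5 N down near the free edge moves it; starts ajar at 0.3 to 0.65
- small_purge (a joint): travel of the small station's broad purge button, m: 0 up, 0.006 fully down; spring, 1.5 N to start, 5 N fully down, comes back up; cap 32 mm across in a round housing 48 mm across and 12 mm high; cap top 47 mm above the bench
- small_vent (a joint): travel of the small station's slim vent button, m: 0 up, 0.006 down; spring, 1.5 to 5 N; cap 16 mm across in a round housing 32 mm across, as high as the broad one
- square_station: station with the square chamber: fixed white plate 200 x 160 x 25 mm, origin under its centre, +x away from the robot (yaw ±0.25). Steel square chamber 94 mm across, centred at x +40, y 0, rim 70 mm above the bench; lid hinged on the +y side, free edge on the -y side. Light grey push buttons at x -68: broad (purge) at y +33, slim (vent) at y -33 mm
- square_lid (a joint): opening of the square station's lid, rad: 0 shut flush on the rim, grows as it opens; aluminium, 10 mm thick, top 80 mm above the bench when shut; stiff friction hinge, stays where it is left; 1 to 5 N down near the free edge moves it; starts ajar at 0.3 to 0.65
- square_purge (a joint): travel of the square station's broad purge button, m: 0 up, 0.006 fully down; spring, 1.5 N to start, 5 N fully down, comes back up; cap 32 mm across in a round housing 48 mm across and 12 mm high; cap top 47 mm above the bench
- square_vent (a joint): travel of the square station's slim vent button, m: 0 up, 0.006 down; spring, 1.5 to 5 N; cap 16 mm across in a round housing 32 mm across, as high as the broad one
- vial0: small loose glass vial with black cap, 20 mm across, 38 mm high, standing on the large station's plate in its far corner on the tab side (x +82, y -64 mm in the station's frame); origin under its centre
- vial1: small loose glass vial with black cap, 20 mm across, 38 mm high, standing on the small station's plate in its far corner on the tab side (x +82, y -64 mm in the station's frame); origin under its centre
- vial2: small loose glass vial with black cap, 20 mm across, 38 mm high, standing on the square station's plate in its far corner on the tab side (x +82, y -64 mm in the station's frame); origin under its centre
- beaker: loose glass beaker, 60 mm across, 75 mm high, beyond the left (+y) station; origin under its centre
- wrench: loose steel wrench 150 mm long lying beyond the right (-y) station, along its own x; origin at its underside
- weight: loose steel calibration weight, 32 mm across, 46 mm high, on the small station's plate in the far corner on the hinge side; origin under its centre
- dish: loose white ceramic dish 80 mm across, 16 mm high, behind the stations; origin under its centre

How it is judged:
By the outcome, as a careful person would: the job done as asked, in the order asked, and still so for the second after the job is handed in, with the robot touching nothing.
It also fails if it takes over 40 s, if anything falls off the work surface, if the arm or the gripper's body presses on something with over 40 N, if the wrist force passes 120 N, or if a joint passes its speed limit or range.

## Working session

There is one attempt and no reset: what is moved stays moved. The work goes in short steps, Python scripts to look and compute and a tool call to move; the robot and the scene stay as the last step left them, time stands still between calls to the robot, and variables do not carry over. Pictures are saved under pics/ and viewed, at most 10 in all, crops included, and the job is handed in when it is done.

Besides the shell and the picture viewer there is one more tool, called after "Emit:" by a JSON object that holds its "method" and its "body", one argument or row to a line. send_rows: Moves the arm, as the interface text tells. Scaled input: -1 to 1 covers 0.2 m each way for a shift and 60 degrees each way for a turn. Its arguments: {"type":"object","properties":{"plan":{"type":"array"},"force":{"type":"number"}},"required":["plan"]}

```bash
mkdir -p pics
cat > h.py <<'E'
import numpy as np, cv2
from plant import telemetry, viewer, order
def world(name, uv, depth=None, z=None):
    c=viewer.calibration(name); K=np.array(c["camera_matrix"]); D=np.array(c["dist_coeffs"]); E=np.array(c["extrinsics"])
    p=cv2.undistortPoints(np.array(uv,float).reshape(-1,1,2),K,D).reshape(-1,2)
    r=np.c_[p[:,0],-p[:,1],-np.ones(len(p))]
    if depth is not None: return (r*np.array(depth).reshape(-1,1))@E[:3,:3].T+E[:3,3]
    d=r@E[:3,:3].T; return E[:3,3]+d*((z-E[2,3])/d[:,2])[:,None]
E
python3 - <<'E'
from h import *
for n in("scene","top"):
    im,d=viewer.read_camera(n); cv2.imwrite(f"pics/{n}.png",im); np.savez(f"{n}.npz",im=im,d=d)
    print(n,np.round(viewer.calibration(n)["extrinsics"],2).tolist(),(d==0).mean())
s=telemetry.read_state();print(s)
E
```

```text
scene [[-0.67, -0.38, 0.63, 1.4], [0.74, -0.37, 0.56, 0.71], [0.02, 0.85, 0.53, 0.72], [0.0, 0.0, 0.0, 1.0]] 0.006718953450520833
top [[0.01, 0.99, -0.13, 0.43], [-1.0, 0.01, -0.01, -0.0], [-0.01, 0.13, 0.99, 1.35], [0.0, 0.0, 0.0, 1.0]] 0.004155476888020833
{'t': 0.1, 'q': array([-1.34038680e+00,  1.31071616e-01,  1.48915096e+00, -1.93318659e-05,
        1.52295844e+00, -8.53822808e-02]), 'dq': array([ 7.09460788e-05, -2.49088408e-03, -2.03837700e-03, -5.85188154e-04,
        7.24699289e-04, -4.01920028e-04]), 'joint_torque': array([ 1.89721459e-04, -5.61343718e+01, -4.93095267e+01,  7.70027633e-02,
        2.91366497e-02, -4.55204463e-05]), 'tool_pos': array([ 0.18624896, -0.56982497,  0.20491138]), 'orientation': array([-3.10094891e+00, -4.93738604e-01,  2.10906721e-04]), 'force': array([0.65260616, 0.73477742, 0.06591683]), 'wrist_torque': array([-0.00312166,  0.01728711,  0.05086512]), 'gripper_force': 0.0, 'opening': 0.09310549632087041}
```

View pics/top.png

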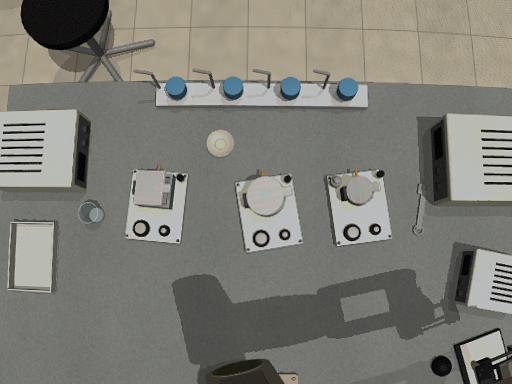

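View pics/scene.png

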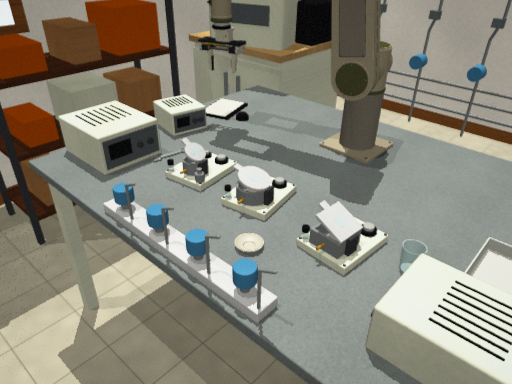

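The top view shows three stations: square at about (155,205), the large round one in the middle at (268,210), and the small round one at (359,207). On the large station the broad button is at about (261,238), the slim one at (285,235), and the vial at (288,178).

Run:
```python
from h import *
f=np.load("top.npz"); im=f["im"]; d=f["d"]
x0,y0,x1,y1=225,160,310,260
c=cv2.resize(im[y0:y1,x0:x1],None,fx=6,fy=6,interpolation=cv2.INTER_CUBIC); cv2.imwrite("pics/crop.png",c)
v,u=np.mgrid[y0:y1,x0:x1]; P=world("top",np.c_[u.ravel(),v.ravel()],d[y0:y1,x0:x1].ravel()); np.save("P.npy",P.reshape(y1-y0,x1-x0,3))
Z=P[:,2]
g=im[y0:y1,x0:x1].min(2).ravel()
pm=(abs(Z-.025)<.006)|((Z>.02)&(Z<.16))
m=pm.reshape(v.shape).astype(np.uint8)
n,l,st,ce=cv2.connectedComponentsWithStats(m); k=1+st[1:,4].argmax()
print(st[k])
pl=(l.ravel()==k)&(abs(Z-.025)<.006)
r=cv2.minAreaRect(P[pl,:2].astype(np.float32)*1000);print("plate",r)
# bench height check
print("bench",np.median(P[(Z<.012),2]))
print("plate z",np.median(P[pl,2]))
for (a,b) in((261,238),(285,235),(266,195),(266,205),(266,185),(250,195),(280,195),(287,200)):
    print(a,b,np.round(P.reshape(y1-y0,x1-x0,3)[b-y0,a-x0],4))
```

```text
[  11    9   67   83 3989]
plate ((556.7699584960938, -22.447769165039062), (200.94004821777344, 157.50701904296875), 9.79711627960205)
bench -0.00034709979377955946
plate z 0.024578395686476684
261 238 [ 0.483  -0.0022  0.0427]
285 235 [ 0.4917 -0.0677  0.0444]
266 195 [ 0.5947 -0.0144  0.0964]
266 205 [ 0.5679 -0.0146  0.0971]
266 185 [ 0.6206 -0.0141  0.1017]
250 195 [0.5957 0.0283 0.0851]
280 195 [ 0.5934 -0.051   0.1087]
287 200 [ 0.5898 -0.0737  0.0295]
```

View pics/crop.png

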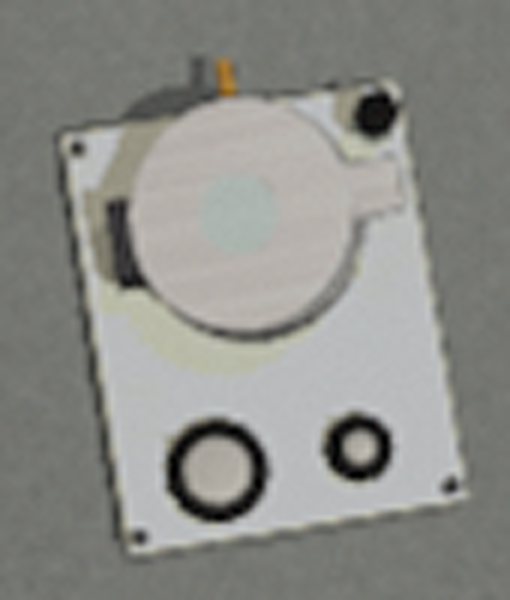

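Run:
```python
from h import *
f=np.load("top.npz"); im=f["im"]; x0,y0,x1,y1=225,160,310,260
g=cv2.resize(im[y0:y1,x0:x1],None,fx=6,fy=6,interpolation=cv2.INTER_CUBIC).min(2)
_,m=cv2.threshold(g,90,255,cv2.THRESH_BINARY_INV); m[:400]=0
cs,_=cv2.findContours(m,cv2.RETR_CCOMP,cv2.CHAIN_APPROX_NONE)
pix=lambda c:((np.array(c)+.5)/6-.5+[x0,y0])
for c in cs:
    if cv2.contourArea(c)<500: continue
    (a,b),r=cv2.minEnclosingCircle(c); mo=cv2.moments(c); ce=(mo['m10']/mo['m00'],mo['m01']/mo['m00'])
    print(np.round(ce,1),cv2.contourArea(c),"z.037",world("top",pix(ce),z=.037).round(4),"z.047",world("top",pix(ce),z=.047).round(4))
P=np.load("P.npy"); Z=P[...,2]
# station frame from plate rect
for yaw in(.171,.15):
    R=np.array([[np.cos(yaw),-np.sin(yaw)],[np.sin(yaw),np.cos(yaw)]]); o=np.array([.5568,-.0224])
    for n,p in dict(purge=(-.068,.033),vent=(-.068,-.033),cham=(.04,0),hinge=(.04,.055)).items(): print(yaw,n,(o+R@p).round(4))
yaw=.165;R=np.array([[np.cos(yaw),-np.sin(yaw)],[np.sin(yaw),np.cos(yaw)]])
S=(P[...,:2]-o)@R
L=(Z>.075)&(Z<.16)
k=L&(abs(S[...,0]-.04)<.06)
for y in np.arange(.06,-.1,-.01):
    q=k&(abs(S[...,1]-y)<.005)
    if q.sum()>2: print(round(y,3),q.sum(),Z[q].mean().round(4),S[...,0][q].min().round(3),S[...,0][q].max().round(3))
```

```text
[216.  470.7] 7926.0 z.037 [[ 0.4831 -0.0011  0.037 ]] z.047 [[ 0.4827 -0.0011  0.047 ]]
[217.1 470.5] 3822.5 z.037 [[ 0.4832 -0.0016  0.037 ]] z.047 [[ 0.4828 -0.0016  0.047 ]]
[357.7 447.7] 3369.5 z.037 [[ 0.4942 -0.0658  0.037 ]] z.047 [[ 0.4937 -0.0653  0.047 ]]
[360.  447.2] 952.5 z.037 [[ 0.4944 -0.0669  0.037 ]] z.047 [[ 0.4939 -0.0664  0.047 ]]
[108.7 475.4] 1049.5 z.037 [[0.4804 0.048  0.037 ]] z.047 [[0.4801 0.0476 0.047 ]]
0.171 purge [ 0.4842 -0.0015]
0.171 vent [ 0.4954 -0.0665]
0.171 cham [ 0.5962 -0.0156]
0.171 hinge [0.5869 0.0386]
0.15 purge [4.846e-01 1.000e-04]
0.15 vent [ 0.4945 -0.0652]
0.15 cham [ 0.5964 -0.0164]
0.15 hinge [0.5881 0.038 ]
0.06 31 0.0781 0.022 0.056
0.05 54 0.0829 0.014 0.067
0.04 98 0.0869 0.002 0.078
0.03 127 0.0902 -0.005 0.087
0.02 143 0.0933 -0.01 0.091
0.01 148 0.0967 -0.011 0.092
-0.0 148 0.0996 -0.011 0.091
-0.01 141 0.1025 -0.009 0.088
-0.02 129 0.1055 -0.007 0.084
-0.03 105 0.1089 0.001 0.08
-0.04 59 0.1107 0.013 0.069
-0.05 35 0.1152 0.029 0.052
-0.06 35 0.1174 0.029 0.051
```

Emit:
{"method": "send_rows", "body": {
  "plan": [
    [[1,0.35,0.45,0,-0.05],[1,0.7,0.87,0,-0.14],[1,0.7,0.87,0,-0.14],[1,0.7,0.87,0,-0.14],[1,0.7,0.87,0,-0.14],[1,0.7,0.87,0,-0.14],[1,0.7,0.87,0,-0.14],[1,0.7,0.87,0,-0.14]]
  ],
  "force": 5
}}

```text
t: 0.77
tool_pos: [0.3267, -0.3957, 0.2056]
orientation: [-3.13, -0.269, 0.001]
force: [-0.8, -0.6, -0.4]
opening: 0.0442
gripper_force: 0.0
```

Emit:
{"method": "send_rows", "body": {
  "plan": [
    [[1,0.7,0.87,0,0],[1,0.7,0.87,0,0],[1,0.7,0.87,0,0],[1,0.7,0.87,0,0],[1,0.7,0.87,0,0],[1,0.7,0.87,0,0],[1,0.7,0.87,0,0],[1,0.7,0.87,0,0]]
  ]
}}

```text
t: 1.43
tool_pos: [0.4662, -0.223, 0.2054]
orientation: [3.13, 0.267, -0.002]
force: [-0.0, -1.4, -0.6]
opening: 0.0007
gripper_force: 0.0
```

Emit:
{"method": "send_rows", "body": {
  "plan": [
    [[1,0.67,0.88,0,0],[1,0.67,0.88,0,0],[1,0.67,0.88,0,0],[1,0.67,0.88,0,0],[1,0.67,0.88,0,0],[1,0.67,0.88,0,0],[1,0.67,0.88,0,0],[1,0.67,0.88,0,0],[1,0.67,0.88,0,0]]
  ]
}}

```text
t: 2.18
tool_pos: [0.5996, -0.0488, 0.2056]
orientation: [3.13, 0.262, -0.001]
force: [0.6, -0.4, 0.4]
opening: 0.0007
gripper_force: 0.0
```

Emit:
{"method": "send_rows", "body": {
  "plan": [
    [[1,0,0.015,-0.1,0],[1,0,0.015,-0.2,0],[1,0,0.015,-0.27,0],[1,0,0.015,-0.31,0],[1,0,0.015,-0.33,0],[1,0,0.015,-0.34,0],[1,0,0.015,-0.35,0],[1,0,0.015,-0.36,0],[1,0,0.015,-0.37,0],[1,0,0.015,-0.38,0],[1,0,0.015,-0.39,0],[1,0,0.015,-0.4,0],[1,0,0.015,-0.41,0],[1,0,0.015,-0.42,0],[1,0,0.015,-0.42,0]]
  ]
}}

```text
t: 3.43
tool_pos: [0.6, -0.0432, 0.1212]
orientation: [-3.13, -0.265, 0.001]
force: [0.2, 0.0, 0.8]
opening: 0.0001
gripper_force: 0.0
```

Emit:
{"method": "send_rows", "body": {
  "plan": [
    [[1,0,0,-0.01,0],[1,0,0,-0.02,0],[1,0,0,-0.03,0],[1,0,0,-0.04,0],[1,0,0,-0.05,0],[1,0,0,-0.06,0],[1,0,0,-0.07,0],[1,0,0,-0.08,0],[1,0,0,-0.09,0],[1,0,0,-0.1,0],[1,0,0,-0.1,0]]
  ]
}}

```text
t: 4.35
tool_pos: [0.6, -0.0433, 0.1012]
orientation: [-3.13, -0.265, 0.001]
force: [-0.4, -0.6, 0.3]
opening: 0.0006
gripper_force: 0.0
```

Run:
```python
from h import *
s=telemetry.read_state();print(s["tool_pos"],s["force"])
im,d=viewer.read_camera("scene"); cv2.imwrite("pics/s2.png",cv2.resize(im[110:250,180:340],None,fx=4,fy=4,interpolation=cv2.INTER_CUBIC))
```

```text
[ 0.60002337 -0.04329449  0.10121361] [-0.3503097  -0.6076598   0.28563162]
```

View pics/s2.png

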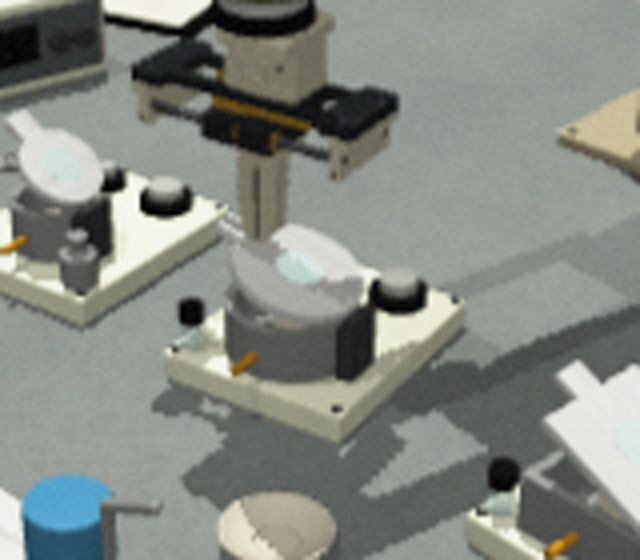

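The picture shows the closed fingers ending at about crop (262,238), by the lid's rear edge next to the tab. The lid still looks ajar. I'll check where the tips are against the lid.

Run:
```python
from h import *
o=np.array([.5565,-.0225]);yaw=.168;R=np.array([[np.cos(yaw),-np.sin(yaw)],[np.sin(yaw),np.cos(yaw)]])
def proj(n,p):
    c=viewer.calibration(n);E=np.linalg.inv(c["extrinsics"]);q=np.atleast_2d(p)@E[:3,:3].T+E[:3,3]
    return cv2.projectPoints(q*[1,-1,-1],np.zeros(3),np.zeros(3),np.array(c["camera_matrix"]),np.array(c["dist_coeffs"]))[0].reshape(-1,2)
print("tip px(crop)",(proj("scene",[.600,-.0433,.084])-[180,110])*4,(proj("scene",[.4835,-.0013,.047])-[180,110])*4)
im,d=viewer.read_camera("scene")
v,u=np.mgrid[110:250,180:340];P=world("scene",np.c_[u.ravel(),v.ravel()],d[110:250,180:340].ravel())
S=np.c_[(P[:,:2]-o)@R,P[:,2]]
for y in np.arange(.06,-.1,-.01):
    q=(abs(S[:,1]-y)<.005)&(abs(S[:,0]-.04)<.056)&(S[:,2]>.068)&(S[:,2]<.3)
    if q.sum()>2: print(round(y,3),q.sum(),np.percentile(S[q,2],[5,50,95]).round(4),S[q,0].min().round(3),S[q,0].max().round(3))
```

```text
tip px(crop) [[258.66830182 268.39347552]] [[396.23376078 274.01925308]]
0.06 175 [0.0757 0.2128 0.2422] 0.003 0.077
0.05 130 [0.0703 0.2077 0.2425] 0.003 0.076
0.04 117 [0.0701 0.0878 0.242 ] -0.002 0.084
0.03 111 [0.0847 0.0918 0.2405] -0.005 0.089
0.02 172 [0.0857 0.0966 0.2766] -0.007 0.092
0.01 328 [0.0947 0.2571 0.2936] -0.012 0.092
-0.0 251 [0.0958 0.2129 0.2972] -0.011 0.093
-0.01 277 [0.1008 0.1701 0.2915] -0.009 0.092
-0.02 223 [0.1036 0.1734 0.2943] -0.002 0.088
-0.03 207 [0.104  0.1809 0.2933] 0.006 0.083
-0.04 145 [0.0796 0.2186 0.2921] 0.04 0.077
-0.05 73 [0.1102 0.2202 0.2972] 0.035 0.076
-0.06 39 [0.1149 0.2089 0.2485] 0.027 0.074
-0.07 27 [0.2112 0.2342 0.2409] 0.022 0.07
-0.08 37 [0.2132 0.236  0.2418] 0.018 0.069
-0.09 56 [0.2138 0.2385 0.242 ] 0.014 0.073
```

Run:
```python
from h import *
im,d=viewer.read_camera("scene")
for v in range(150,178,2):
    uu=np.array([240,242,245,248,250]); P=world("scene",np.c_[uu,0*uu+v],d[v,uu]); print(v,[tuple(p.round(3)) for p in P])
t,_=viewer.read_camera("top"); cv2.imwrite("pics/t2.png",cv2.resize(t[150:290,190:330],None,fx=4,fy=4,interpolation=cv2.INTER_CUBIC))
```

```text
150 [(np.float64(0.61), np.float64(-0.053), np.float64(0.176)), (np.float64(0.609), np.float64(-0.046), np.float64(0.178)), (np.float64(0.606), np.float64(-0.036), np.float64(0.18)), (np.float64(0.607), np.float64(-0.024), np.float64(0.185)), (np.float64(0.597), np.float64(-0.025), np.float64(0.181))]
152 [(np.float64(0.609), np.float64(-0.054), np.float64(0.169)), (np.float64(0.605), np.float64(-0.049), np.float64(0.169)), (np.float64(0.607), np.float64(-0.036), np.float64(0.174)), (np.float64(0.603), np.float64(-0.027), np.float64(0.176)), (np.float64(0.596), np.float64(-0.026), np.float64(0.174))]
154 [(np.float64(0.614), np.float64(-0.049), np.float64(0.166)), (np.float64(0.608), np.float64(-0.047), np.float64(0.164)), (np.float64(0.604), np.float64(-0.039), np.float64(0.166)), (np.float64(0.608), np.float64(-0.023), np.float64(0.173)), (np.float64(0.596), np.float64(-0.026), np.float64(0.168))]
156 [(np.float64(0.611), np.float64(-0.052), np.float64(0.157)), (np.float64(0.609), np.float64(-0.046), np.float64(0.158)), (np.float64(0.606), np.float64(-0.036), np.float64(0.161)), (n
[... 2455 characters left out ...]
loat64(-0.033), np.float64(0.105)), (np.float64(0.59), np.float64(-0.03), np.float64(0.103))]
174 [(np.float64(0.628), np.float64(-0.036), np.float64(0.109)), (np.float64(0.622), np.float64(-0.033), np.float64(0.108)), (np.float64(0.614), np.float64(-0.028), np.float64(0.107)), (np.float64(0.607), np.float64(-0.023), np.float64(0.106)), (np.float64(0.597), np.float64(-0.024), np.float64(0.101))]
176 [(np.float64(0.634), np.float64(-0.03), np.float64(0.108)), (np.float64(0.627), np.float64(-0.029), np.float64(0.105)), (np.float64(0.619), np.float64(-0.024), np.float64(0.103)), (np.float64(0.61), np.float64(-0.02), np.float64(0.101)), (np.float64(0.607), np.float64(-0.015), np.float64(0.102))]
```

View pics/t2.png

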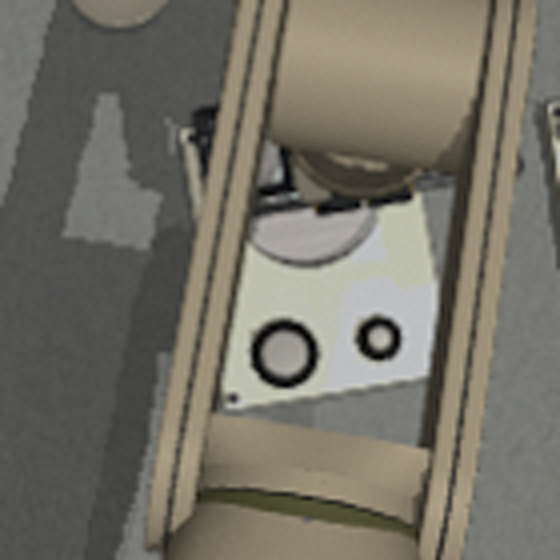

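The fingers' position in x and y agrees with the reading. The tips, though, are seen at about z = 0.112 above an unmoved lid, so they stand roughly 26 mm higher than the telemetry implies. I'll go on down in small steps and watch the force for contact.

Emit:
{"method": "send_rows", "body": {
  "plan": [
    [[1,0,0,-0.01,0],[1,0,0,-0.02,0],[1,0,0,-0.03,0],[1,0,0,-0.04,0],[1,0,0,-0.04,0]]
  ]
}}

```text
t: 4.97
tool_pos: [0.6003, -0.0434, 0.0935]
orientation: [3.13, 0.265, -0.0]
force: [0.6, -0.5, 0.7]
opening: 0.0008
gripper_force: 0.2
```

Run:
```python
from h import *
s=telemetry.read_state();print(s["t"],s["tool_pos"],s["force"],s["wrist_torque"])
im,d=viewer.read_camera("scene"); cv2.imwrite("pics/s3.png",cv2.resize(im[130:210,220:300],None,fx=6,fy=6,interpolation=cv2.INTER_CUBIC))
```

```text
4.9667 [ 0.60031575 -0.04340156  0.09348818] [ 0.59608332 -0.54025969  0.69095238] [ 0.01399717 -0.07268542  0.01208968]
```

View pics/s3.png

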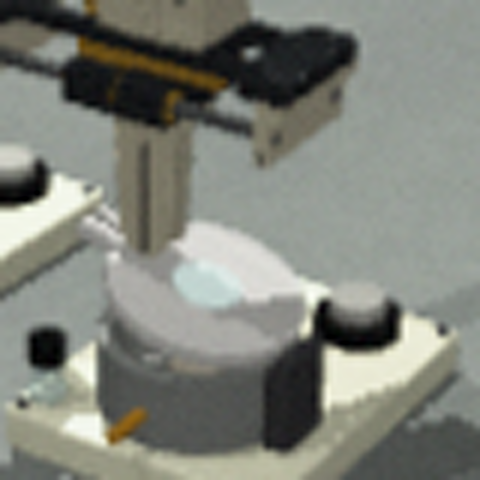

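The tips are now at about crop (150,250), close to or just above the lid, which is still ajar. I'll keep descending.

Emit:
{"method": "send_rows", "body": {
  "plan": [
    [[1,0,0,-0.01,0],[1,0,0,-0.02,0],[1,0,0,-0.03,0],[1,0,0,-0.04,0],[1,0,0,-0.05,0],[1,0,0,-0.05,0]]
  ]
}}

```text
t: 5.52
tool_pos: [0.6001, -0.0432, 0.0832]
orientation: [-3.13, -0.265, 0.001]
force: [0.3, 0.4, 1.0]
opening: 0.0004
gripper_force: 0.2
```

Emit:
{"method": "send_rows", "body": {
  "plan": [
    [[1,0,0,-0.005,0],[1,0,0,-0.01,0],[1,0,0,-0.015,0],[1,0,0,-0.02,0],[1,0,0,-0.02,0]]
  ]
}}

```text
t: 5.93
tool_pos: [0.6003, -0.0433, 0.0796]
orientation: [-3.13, -0.265, 0.0]
force: [-0.5, 0.0, 0.8]
opening: 0.0005
gripper_force: 0.3
```

```bash
cat >> h.py <<'E'
o=np.array([.5565,-.0225]);yaw=.168;R=np.array([[np.cos(yaw),-np.sin(yaw)],[np.sin(yaw),np.cos(yaw)]])
def lid(d=None):
    # slope of the lid's top along the hinge->edge direction, from scene depth, beside the fingers
    if d is None: d=viewer.read_camera("scene")[1]
    v,u=np.mgrid[110:250,180:340];P=world("scene",np.c_[u.ravel(),v.ravel()],d[110:250,180:340].ravel())
    S=np.c_[(P[:,:2]-o)@R,P[:,2]]
    q=(abs(S[:,0]-.04)<.045)&(S[:,1]<.035)&(S[:,1]>-.012)&(S[:,2]>.075)&(S[:,2]<.125)
    a,b=np.polyfit(S[q,1],S[q,2],1); return q.sum(),"angle",np.arctan(-a).round(3),"z at y0",b.round(4)
E
python3 - <<'E'
from h import *
print(lid(np.load("scene.npz")["d"])); im,d=viewer.read_camera("scene"); print(lid(d))
cv2.imwrite("pics/s4.png",cv2.resize(im[130:210,220:300],None,fx=6,fy=6,interpolation=cv2.INTER_CUBIC))
for v in range(160,182,2):
    uu=np.array([242,245]); P=world("scene",np.c_[uu,0*uu+v],d[v,uu]); print(v,P.round(3).tolist())
E
```

```text
(np.int64(313), 'angle', np.float64(0.32), 'z at y0', np.float64(0.1005))
(np.int64(289), 'angle', np.float64(0.289), 'z at y0', np.float64(0.0916))
160 [[0.61, -0.045, 0.146], [0.608, -0.034, 0.149]]
162 [[0.61, -0.045, 0.139], [0.608, -0.034, 0.143]]
164 [[0.609, -0.046, 0.132], [0.607, -0.035, 0.135]]
166 [[0.608, -0.046, 0.125], [0.608, -0.034, 0.129]]
168 [[0.61, -0.045, 0.119], [0.609, -0.034, 0.123]]
170 [[0.609, -0.045, 0.112], [0.608, -0.034, 0.116]]
172 [[0.608, -0.047, 0.104], [0.608, -0.035, 0.108]]
174 [[0.608, -0.047, 0.097], [0.606, -0.036, 0.1]]
176 [[0.615, -0.04, 0.095], [0.609, -0.034, 0.095]]
178 [[0.618, -0.037, 0.091], [0.613, -0.03, 0.092]]
180 [[0.627, -0.029, 0.091], [0.614, -0.028, 0.086]]
```

View pics/s4.png

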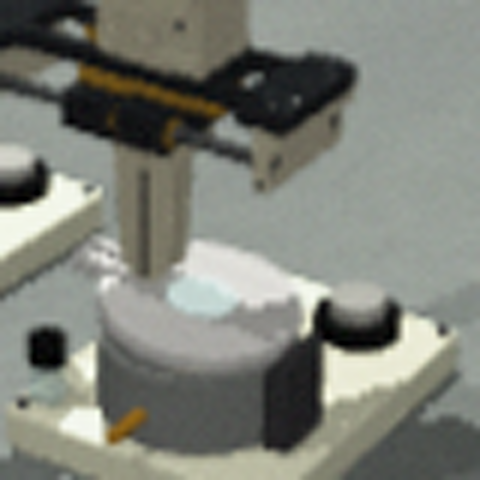

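The lid is moving down: the tip, at crop (150,275), is at about z = 0.096 with the TCP reading 0.0796. I expect it to be shut when the TCP reads about 0.063.

Emit:
{"method": "send_rows", "body": {
  "plan": [
    [[1,0,0,-0.01,0],[1,0,0,-0.02,0],[1,0,0,-0.03,0],[1,0,0,-0.04,0],[1,0,0,-0.05,0],[1,0,0,-0.05,0]]
  ]
}}

```text
t: 6.48
tool_pos: [0.6001, -0.0432, 0.0692]
orientation: [-3.13, -0.265, 0.001]
force: [0.6, 0.3, 0.1]
opening: 0.0006
gripper_force: 0.0
```

Emit:
{"method": "send_rows", "body": {
  "plan": [
    [[1,0,0,-0.005,0],[1,0,0,-0.01,0],[1,0,0,-0.015,0],[1,0,0,-0.015,0]]
  ]
}}

```text
t: 6.82
tool_pos: [0.6002, -0.0433, 0.0679]
orientation: [-3.13, -0.266, 0.0]
force: [-6.2, -0.4, 10.1]
opening: 0.0008
gripper_force: 5.2
```

```bash
python3 -c "
from h import *
print(lid(),telemetry.read_state()['force'])"
```

```text
(np.int64(267), 'angle', np.float64(0.289), 'z at y0', np.float64(0.0868)) [-5.2275247  -0.0705571  10.02169304]
```

Run:
```python
from h import *
d=viewer.read_camera("scene")[1]
for d in (np.load("scene.npz")["d"],d):
    v,u=np.mgrid[110:250,180:340];P=world("scene",np.c_[u.ravel(),v.ravel()],d[110:250,180:340].ravel())
    S=np.c_[(P[:,:2]-o)@R,P[:,2]]
    for y in np.arange(.03,-.09,-.01):
        for lo,hi in((-.01,.02),(.056,.085)):
            q=(abs(S[:,1]-y)<.005)&(S[:,0]>lo)&(S[:,0]<hi)&(S[:,2]>.06)&(S[:,2]<.13)
            print(round(y,2),lo,q.sum(),np.median(S[q,2]).round(4) if q.sum() else "",end=" | ")
        print()
    print()
```

```text
0.03 -0.01 18 0.0911 | 0.03 0.056 43 0.0878 | 
0.02 -0.01 18 0.0941 | 0.02 0.056 26 0.0926 | 
0.01 -0.01 20 0.0967 | 0.01 0.056 24 0.0966 | 
-0.0 -0.01 20 0.1006 | -0.0 0.056 23 0.1002 | 
-0.01 -0.01 18 0.103 | -0.01 0.056 25 0.1031 | 
-0.02 -0.01 13 0.1057 | -0.02 0.056 30 0.1061 | 
-0.03 -0.01 9 0.1092 | -0.03 0.056 26 0.1062 | 
-0.04 -0.01 1 0.1104 | -0.04 0.056 10 0.0707 | 
-0.05 -0.01 0  | -0.05 0.056 1 0.0651 | 
-0.06 -0.01 0  | -0.06 0.056 8 0.0628 | 
-0.07 -0.01 0  | -0.07 0.056 6 0.0633 | 
-0.08 -0.01 0  | -0.08 0.056 0  | 

0.03 -0.01 11 0.0816 | 0.03 0.056 36 0.0777 | 
0.02 -0.01 14 0.0809 | 0.02 0.056 22 0.081 | 
0.01 -0.01 15 0.0809 | 0.01 0.056 15 0.0807 | 
-0.0 -0.01 15 0.0804 | -0.0 0.056 18 0.0817 | 
-0.01 -0.01 11 0.0814 | -0.01 0.056 18 0.0804 | 
-0.02 -0.01 15 0.0806 | -0.02 0.056 21 0.0806 | 
-0.03 -0.01 2 0.0795 | -0.03 0.056 19 0.0798 | 
-0.04 -0.01 0  | -0.04 0.056 12 0.0791 | 
-0.05 -0.01 0  | -0.05 0.056 2 0.0618 | 
-0.06 -0.01 0  | -0.06 0.056 7 0.0625 | 
-0.07 -0.01 0  | -0.07 0.056 6 0.0625 | 
-0.08 -0.01 0  | -0.08 0.056 0  |
```

The lid is flat at 0.080 across its whole width, so it is shut, and contact was at a TCP reading of about 0.068. Next I'll raise the tool and move over to the purge button.

Emit:
{"method": "send_rows", "body": {
  "plan": [
    [[1,0,0,0.02,0],[1,0,0,0.1,0],[1,0,0,0.2,0],[1,-0.2,0.07,0.25,0],[1,-0.4,0.14,0.25,0],[1,-0.585,0.21,0.25,0],[1,-0.585,0.21,0.2,0],[1,-0.585,0.21,0.1,0],[1,-0.585,0.21,0,0],[1,-0.585,0.21,-0.05,0],[1,-0.585,0.21,-0.08,0],[1,-0.585,0.21,-0.1,0],[1,-0.585,0.21,-0.1,0],[1,-0.585,0.21,-0.1,0]]
  ]
}}

```text
t: 8.08
tool_pos: [0.4839, -0.0014, 0.0474]
orientation: [3.13, 0.265, 0.001]
force: [0.1, 0.1, 0.7]
opening: 0.0005
gripper_force: 0.0
```

Run:
```python
from h import *
s=telemetry.read_state();print(s["tool_pos"],s["force"])
im,d=viewer.read_camera("scene"); cv2.imwrite("pics/s5.png",cv2.resize(im[130:220,220:310],None,fx=6,fy=6,interpolation=cv2.INTER_CUBIC))
```

```text
[ 0.48393346 -0.00142773  0.04736903] [0.09645025 0.10005358 0.71714663]
```

View pics/s5.png

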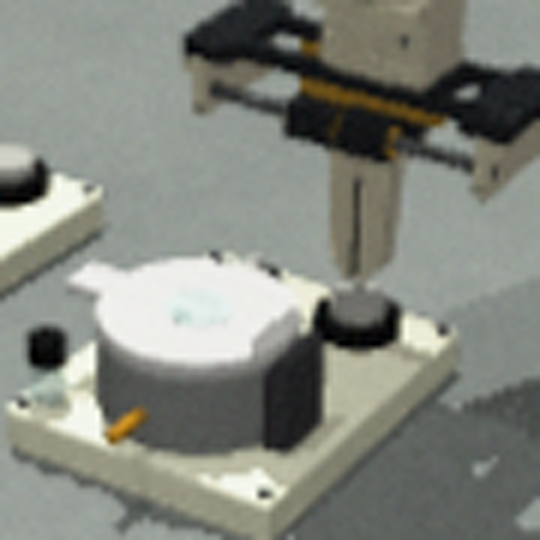

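The lid lies flush, and the tips, at crop (358,278), hang centred over the broad button's cap at (360,310). Now I'll press.

Emit:
{"method": "send_rows", "body": {
  "plan": [
    [[1,0,0,-0.02,0],[1,0,0,-0.04,0],[1,0,0,-0.05,0],[1,0,0,-0.055,0],[1,0,0,-0.06,0],[1,0,0,-0.06,0]]
  ]
}}

```text
t: 8.63
tool_pos: [0.4833, -0.0013, 0.0346]
orientation: [-3.13, -0.265, 0.0]
force: [0.8, 0.1, -0.6]
opening: 0.0009
gripper_force: 0.0
```

Emit:
{"method": "send_rows", "body": {
  "plan": [
    [[1,0,0,-0.005,0],[1,0,0,-0.01,0],[1,0,0,-0.01,0]]
  ]
}}

```text
t: 8.88
tool_pos: [0.4835, -0.0013, 0.0329]
orientation: [3.13, 0.265, 0.0]
force: [-1.3, -0.6, 3.0]
opening: 0.0006
gripper_force: 1.1
```

Emit:
{"method": "send_rows", "body": {
  "plan": [
    [[1,0,0,-0.005,0],[1,0,0,-0.01,0],[1,0,0,-0.015,0],[1,0,0,-0.015,0]]
  ]
}}

```text
t: 9.22
tool_pos: [0.4835, -0.0013, 0.0299]
orientation: [3.13, 0.265, 0.001]
force: [-0.3, 0.3, 4.3]
opening: 0.0007
gripper_force: 2.0
```

Emit:
{"method": "send_rows", "body": {
  "plan": [
    [[1,0,0,-0.005,0],[1,0,0,-0.01,0],[1,0,0,-0.01,0]]
  ]
}}

```text
t: 9.47
tool_pos: [0.4836, -0.0014, 0.0284]
orientation: [3.13, 0.265, 0.0]
force: [-3.2, 0.5, 8.3]
opening: 0.0006
gripper_force: 4.3
```

8 N is past the 5 N at full travel, so the button is fully down. I'll hold it about 2 s and then withdraw.

Emit:
{"method": "send_rows", "body": {
  "plan": [
    [[1,0,0,0,0],[1,0,0,0,0],[1,0,0,0,0],[1,0,0,0,0],[1,0,0,0,0],[1,0,0,0,0],[1,0,0,0,0],[1,0,0,0,0],[1,0,0,0,0],[1,0,0,0,0],[1,0,0,0,0],[1,0,0,0,0],[1,0,0,0,0],[1,0,0,0,0],[1,0,0,0,0],[1,0,0,0,0],[1,0,0,0,0],[1,0,0,0,0],[1,0,0,0,0],[1,0,0,0,0]]
  ]
}}

```text
t: 11.13
tool_pos: [0.4836, -0.0013, 0.0284]
orientation: [3.13, 0.266, 0.0]
force: [-4.8, 0.8, 10.5]
opening: 0.0001
gripper_force: 4.7
```

Emit:
{"method": "send_rows", "body": {
  "plan": [
    [[1,0,0,0,0],[1,0,0,0,0],[1,0,0,0,0],[1,0,0,0,0],[1,0,0,0.03,0],[1,0,0,0.1,0],[1,0,0,0.2,0],[1,0,0,0.35,0],[1,0,0,0.5,0],[1,0,0,0.65,0],[1,0,0,0.8,0],[1,0,0,0.8,0],[1,0,0,0.8,0],[1,0,0,0.8,0]]
  ]
}}

```text
t: 12.3
tool_pos: [0.483, -0.0013, 0.1871]
orientation: [-3.13, -0.265, 0.001]
force: [-0.1, -0.9, -0.8]
opening: 0.0006
gripper_force: 0.0
```

Run:
```python
from h import *
s=telemetry.read_state();print(s["t"],s["tool_pos"],s["force"])
im,d=viewer.read_camera("scene"); print(lid(d)); cv2.imwrite("pics/s6.png",im[100:300,100:400])
```

```text
12.3 [ 0.48303362 -0.00130609  0.18705496] [-0.14902616 -0.89392594 -0.83817175]
(np.int64(247), 'angle', np.float64(0.006), 'z at y0', np.float64(0.0809))
```

View pics/s6.png

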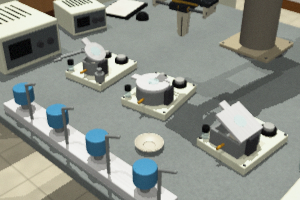

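The large lid at (152,82) is shut: its measured angle is 0.006 rad. The button is released, the tool is clear, and everything else is where it was.

```bash
python3 -c "
from plant import order
print(order.close_job())"
```

```text
the job is handed in; nothing more can be done
None
```

The large chamber's lid is shut (measured 0.006 rad), its purge button was pressed fully down (8–10 N) and held about 2 s, the tool was withdrawn touching nothing, and the job was handed in at about 12 s.

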